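# Hang the check weight on the load cell with the lift table

### The arm

A 6-joint arm with a two-finger parallel gripper is mounted at the origin on a cart in front of the work surface, level with it; the furniture and walls round the work are solid. World frame = base frame: x ahead of the robot, y to its left, z up, the work surface at z = 0. Lengths are in m, angles in degrees, forces in N, time in s.
With the tool pointing down it reaches from about 0.425 to 0.95 m from the base axis. Payload 14.7 kg.
Tool frame: the origin (TCP) lies at the very end of the fingers, on their centre line; the grasp point (between the pads) lies ctrl.hold_point_z behind it (ctrl.hold_point_z is the distance from the TCP to the grasp point, in m); z points along the fingers, y is the line along which they close (so a half turn about z gives the same grasp; the last joint's range is limited). The gripper opens to 85 mm and grips with 20 to 120 N. Pads are 22 mm wide; open, the fingers measure 114 mm over their backs; the gripper's body (76 mm by 85 mm) begins 54 mm behind the grasp point. The pads swing forward as they close: fully open they stand 13 mm farther back than shut.
Start: joints at [65.168, 27.513, 91.461, -0, 61.026, -2.67], TCP at [0.245, 0.602, 0.201] pointing down, gripper open.
Joint ranges: [-157.49, 157.49], [-46.99, 117.5], [13.45, 153.17], [-89.5, 269.5], [5.16, 153.95], [-167.48, 167.48]. Speed limits (degrees/s): [108.29, 108.29, 136.94, 172.46, 172.46, 172.46].

### API

Orientations are given as [roll, pitch, yaw] about the fixed x, y, z axes, in that order (R = Rz(yaw) Ry(pitch) Rx(roll)).
In Python, from bench import ctrl gives the robot as it stands. The module is installed in compiled form; this text tells all that it offers.
- The arm moves only by the tool arm_command, never from a script. Its argument "increments" is a list of rows, each a list of 6 numbers: the shift along the world's x, y, z as a fraction of full scale, then the turn, a rotation vector about the world's x, y, z as a fraction of full scale. A call has 1 to 12 rows; each row is the pose to reach, as a shift and turn from the pose commanded when the call began, turning the shorter way round; what a row does not reach only later rows make up. Full scale, the value 1, is 0.5 m for a shift and 360 degrees for a turn. A row lasts 1/8 s, in which the tool goes at most 62.5 mm and 10.7 degrees, less where a joint would pass 70% of its speed; a pose out of reach is approached as far as the arm can. A call with a number of a shift or a turn outside -1 to 1 is refused whole. A call with a gripper value outside its range is refused whole. "claw" is the gripper's target within -1 to 1 (fully open at 1, half-way at 0, shut at -1), set as the call begins (left out, the last holds). The fingers move at their own pace and stop on an object; "force" is the grip in N (left out, the last holds). Time passes only in rows, so rows that repeat a pose let the fingers close. It gives the time, the measured TCP pose, the force, the opening and the grip force at its end, in the units of the state.
- ctrl.observe(): the state, without advancing time (a new reading comes with each control period).
- ctrl.camera(name): name is "side" or "top" or "wrist"; returns a dict with "img" (420x560x3 uint8, blue, green, red), "depth" (420x560 float32, m along the optical axis (not along the pixel's ray), 0 where there is no reading), "fx", "fy", "cx", "cy" (pixels), "R" (3x3) and "t" (3): a world point X has camera coordinates R X + t. Camera axes: x right, y down, z forward; pixel columns grow to the right and rows downward; lengths in m; the calibration is good to about 2 mm. A picture is of the moment at which its call begins.
- ctrl.job_done(): hands the job in; it is judged then, once.
The state is a dict: "clock": time; "qpos": joint angles; "qvel": joint speeds; "effort": joint torques, N m; "tcp_pos": TCP position; "orientation": TCP orientation; "force": force on the tool from outside, world axes, zero at the start; "moment": the same for the moment, N m; "finger_gap": finger opening in m; "finger_force": force on a finger pad.
Only numpy, scipy, OpenCV 4.12 (cv2) and the standard library are available. Lean on these libraries where they do the work, as an engineer would, in place of code of your own. Each camera call takes 0.05 s, during which the arm holds its last target. There are 200 camera calls.

### The job

Load the force sensor for its calibration point: raise the lift table all the way with its hand lever, slide the green check weight along the raised table, without lifting it off, until its stirrup handle stands over the upturned hook, then bring the lever all the way back so that the table goes down and leaves the weight hanging by its handle on the hook, at rest and clear of the table. Be gentle with the sensor (no knocks or jerks on the hook or its beam) and leave the meter, the tools and the other things on the bench where they are.

Things in the scene. Friction and masses are not known exactly. Their poses are not given: they have to be found in the camera images.
- rig: Calibration stand, fixed to the bench: dark base plate 335 x 116 x 10 mm (x = -0.145 to 0.19), blue gear housing, at the far end a 40 mm square aluminium mast 241 mm high (x = 0.132 to 0.172). Origin on the bench (z = 0) straight below the hook's seat; +x along the stand from the lever end to the mast, the way the weight is slid; +y left of that, +z up.
- load_cell: Force sensor: aluminium bending beam 90 x 26 x 26 mm fixed to the mast, x = 0.038 to 0.128 in the stand's frame, on its middle line, centre at height 0.164; steel hook on its near end. Origin and axes as rig. It does not move, and nothing is above hook or beam.
- hook_seat (a point): Top of the hook's rod at the bottom of its bowl, height 0.155, where the handle's underside comes to rest; axes as rig. Hook: 10 mm round rod in the stand's middle plane; from the beam (nut 31 mm beyond the seat) it slopes down towards -x into the bowl (flat from x = +10 to -10 mm) and up to its tip at x = -24 mm (round end reaches -29 mm); the tip's top is 12 mm above the seat.
- lift_table: Grey lift table, flat plate 236 x 104 x 8 mm without rims. Origin in its top surface, straight below the hook seat; axes as rig; reaches from x = -0.176 to 0.060, y = -0.052 to 0.052. Its top is at height 0.062 fully lowered (as at the start), 0.098 fully raised; it moves 24 mm per radian of the lever and stays where it is left.
- lift_lever (a joint): Angle of the hand lever (rad): 0 (start) = table fully lowered, lever leaning 0.75 rad from upright towards -x of the stand (to the robot); 1.5 = fully raised, leaning 0.75 rad towards +x (the mast). Friction holds it anywhere; about 7 N at the grip raises the table, about 3 N lowers it.
- lever_grip (a point): Middle of the red crank grip at the lever's end: a level cylinder 20 mm thick, 60 mm long along the stand's y, sticking out to the right from the lever arm; its sleeve turns freely on its pin. It travels in an upright plane at y = -0.138 of the stand on a circle of radius 0.115 about the height and x of lever_hub; its lean from upright towards +x is the lever angle minus 0.75.
- lever_hub (a point): Pivot of the hand lever, on the right side of the stand at (-0.070, -0.100, 0.027) in rig's frame; its axis is the stand's y axis.
- weight_mid (a point): Centre (half-way up) of the green check weight's block, 100 (x) x 64 (y) x 32 (z) mm, 0.35 to 0.65 kg, with a fixed steel stirrup handle on top. It starts on the near part of the lift table, flat 64 mm end (-x) towards the robot, within 0.2 rad of the stand's direction. x along the block's length, z up.
- handle_top (a point): Underside of the stirrup handle at its peak, 62 mm above weight_mid; axes as the block. 8 mm round bar in the block's y-z plane: legs at y = -26 and 26 mm, clear opening 44 mm wide, outer top 86 mm above the block's underside. At height 0.176 on the raised table, 9 mm over the top of the hook's tip; hanging, the block's underside is 15 mm clear of the lowered table.
- meter: Bystander: yellow and black hand multimeter lying on the bench left of the stand, 173 x 86 x 46 mm, origin at the centre of its underside.
- tape: Bystander: roll of masking tape lying flat right of the stand, 62 mm diameter, 19 mm high, origin at the centre of its underside.
- driver: Bystander: red screwdriver lying on the bench at the right, 188 mm long, 25 mm thick, origin under its middle.
- spanner: Bystander: open-ended spanner lying on the bench near the robot, 142 mm long, 6 mm thick, origin under its middle.
- weight: Green check weight (same object as weight_mid), origin at the centre of the block's underside, 16 mm below weight_mid; axes as weight_mid.
There are look-alikes about, which are no part of the job. Of the things that look like the weight, the smallest one is meant.

How it is judged:
By the outcome, as a careful person would: the job done as asked, in the order asked, and still so for the second after the job is handed in, with the robot touching nothing.
It also fails if it takes over 72 s, if anything falls off the work surface, if the arm or the gripper's body presses on something with over 40 N, if the wrist force passes 120 N, or if a joint passes its speed limit or range.

## Working session

There is one attempt and no reset: what is moved stays moved. The work goes in short steps, Python scripts to look and compute and a tool call to move; the robot and the scene stay as the last step left them, time stands still between calls to the robot, and variables do not carry over. Pictures are saved under pics/ and viewed, at most 10 in all, crops included, and the job is handed in when it is done.

Besides the shell and the picture viewer there is one more tool, called as name(argument=value, ...) on one line, values as JSON. arm_command: Moves the arm, as the interface text tells. Shift numbers are shares of 0.5 m and turn numbers shares of 360 degrees, none past 1 either way. Its arguments: {"type":"object","properties":{"increments":{"type":"array","items":{"type":"array","items":{"type":"number","minimum":-1,"maximum":1}}},"claw":{"type":"number"},"force":{"type":"number"}},"required":["increments"]}

```bash
mkdir -p pics
cat > h.py <<'E'
from bench import ctrl
import numpy as np, cv2
def snap(n,f):
    c=ctrl.camera(n); np.savez('pics/'+f+'.npz',**c); cv2.imwrite('pics/'+f+'.png',c['img']); return c
def load(f): return dict(np.load('pics/'+f+'.npz'))
def px(c,u,v,d=None):
    if d is None:
        p=c['depth'][v-1:v+2,u-1:u+2]; p=p[p>0]; d=np.median(p) if p.size else np.nan
    X=np.array([(u-c['cx'])/c['fx']*d,(v-c['cy'])/c['fy']*d,d]); return c['R'].T@(X-c['t'])
def cloud(c):
    v,u=np.mgrid[:420,:560]; d=c['depth']
    X=np.stack([(u-c['cx'])/c['fx']*d,(v-c['cy'])/c['fy']*d,d],-1); return (X-c['t'])@c['R']
def proj(c,X):
    p=c['R']@np.array(X)+c['t']; return [c['fx']*p[0]/p[2]+c['cx'],c['fy']*p[1]/p[2]+c['cy']]
E
python3 - <<'E'
from h import *
a=snap('top','t0');b=snap('side','s0')
print(ctrl.hold_point_z,ctrl.observe())
E
```

```text
0.0187 {'clock': 0.1, 'qpos': array([ 6.51679024e+01,  2.75476223e+01,  9.14885498e+01, -2.46965755e-03,
        6.10257175e+01, -2.66905350e+00]), 'qvel': array([ 0.02012357, -0.0757423 , -0.0046941 ,  0.06448175,  0.06624038,
        0.03747238]), 'effort': array([ 1.98100846e-03, -9.52252007e+01, -4.31042182e+01, -2.68895083e-04,
        5.31910031e-03, -1.02387532e-04]), 'tcp_pos': array([0.24503174, 0.60163156, 0.20063152]), 'orientation': array([-1.79938077e+02, -7.25099700e-04,  1.57838153e+02]), 'force': array([ 0.3144812 ,  0.41876556, -0.7552574 ]), 'moment': array([ 0.0723784 , -0.00587024,  0.00041037]), 'finger_force': 0.0, 'finger_gap': 0.08531056214071644}
```

View pics/t0.png

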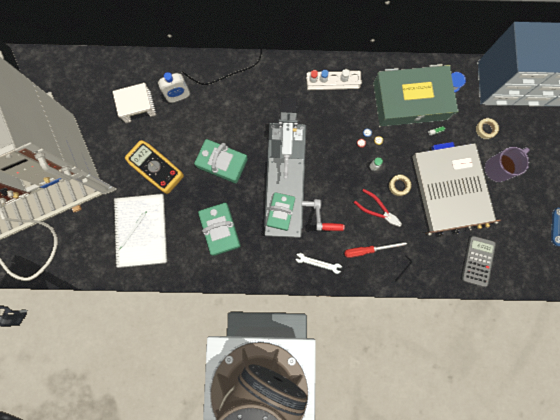

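View pics/s0.png

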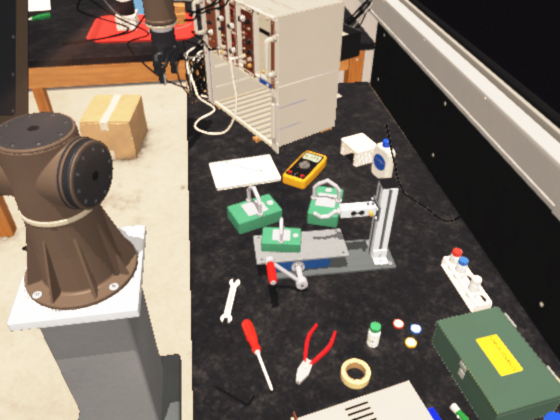

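Run:
```python
from h import *
c=load('t0'); P=cloud(c)
im=cv2.resize(c['img'][105:245,255:355],None,fx=5.7,fy=4.2*1,interpolation=cv2.INTER_CUBIC)
im=cv2.resize(c['img'][105:245,255:355],None,fx=4.2,fy=4.2,interpolation=cv2.INTER_CUBIC)
cv2.imwrite('pics/t0c.png',im)
print(c['fx'],c['t'],c['R'])
for n,(lo,hi) in dict(base=(.006,.014),table=(.057,.066),block=(.089,.1),handle=(.13,.16),beam=(.17,.185),mast=(.225,.26)).items():
    m=(P[...,2]>lo)&(P[...,2]<hi)&(c['depth']>0); m[:,:262]=0;m[:,308:]=0;m[:100]=0;m[245:]=0
    q=P[m][:,:2].astype(np.float32)
    if len(q)>3: print(n,len(q),q.mean(0),np.median(P[m][:,2]),cv2.minAreaRect(q))
```

```text
415.4866858736295 [-0.05467121  0.53303061  1.1972778 ] [[ 2.29403621e-02 -9.99736589e-01  7.01350999e-04]
 [-9.85459790e-01 -2.27308865e-02 -1.68381442e-01]
 [ 1.68353031e-01  3.17157804e-03 -9.85721664e-01]]
base 782 [ 0.7147757  -0.05751762] 0.009766416599167396 ((0.6286557912826538, -0.05613052845001221), (0.1289384514093399, 0.3645809292793274), 88.95104217529297)
table 1775 [ 0.5753006  -0.06088626] 0.061403662441974094 ((0.6001948118209839, -0.05772922560572624), (0.10377141833305359, 0.30973953008651733), 88.81133270263672)
block 674 [ 0.51517785 -0.04731432] 0.09358982491684475 ((0.6085067987442017, -0.0592649020254612), (0.06796285510063171, 0.29073429107666016), 82.67339324951172)
handle 122 [ 0.6027783 -0.0557072] 0.14968234373590475 ((0.629721462726593, -0.054702192544937134), (0.048409540206193924, 0.2426803857088089), 86.41666412353516)
beam 350 [ 0.7071415  -0.06056258] 0.17685833880436214 ((0.675902247428894, -0.055953387171030045), (0.04895038530230522, 0.1606590896844864), 84.92755126953125)
mast 224 [ 0.76781565 -0.0619587 ] 0.23961599137895917 ((0.7689265608787537, -0.062432751059532166), (0.036884695291519165, 0.039597366005182266), 1.0297573804855347)
```

View pics/t0c.png

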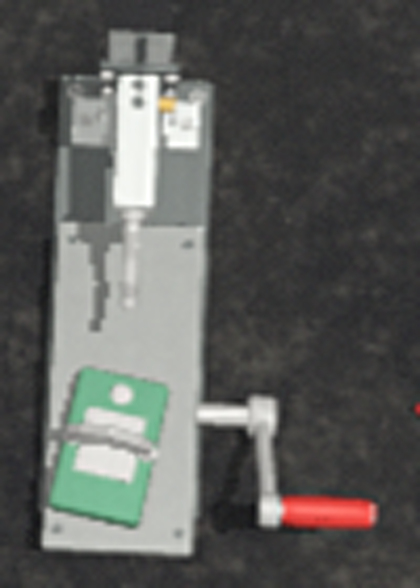

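Run:
```python
from h import *
for nm in('t0','s0'):
    c=load(nm);P=cloud(c);ok=c['depth']>0
    def sel(x0,x1,y0,y1,z0,z1):
        m=ok&(P[...,0]>x0)&(P[...,0]<x1)&(P[...,1]>y0)&(P[...,1]<y1)&(P[...,2]>z0)&(P[...,2]<z1); return P[m]
    print(nm)
    for n,b in dict(table=(.42,.66,-.13,.02,.055,.067),block=(.44,.58,-.12,.02,.089,.1),handle=(.44,.58,-.12,.02,.135,.16),hook=(.57,.645,-.09,-.03,.14,.175),beam=(.645,.74,-.1,-.02,.172,.182),mast=(.72,.82,-.1,-.02,.235,.25),grip=(.40,.52,-.24,-.165,.06,.16)).items():
        q=sel(*b)
        if len(q)>3: print(n,len(q),q.mean(0).round(4),q.min(0).round(4),q.max(0).round(4),cv2.minAreaRect(q[:,:2].astype(np.float32)))
    t=sel(.42,.66,-.13,.02,.055,.067)
    # edges vs x
    for s in (0,1):
        xs=[];ys=[]
        for x in np.arange(.45,.66,.008):
            w=t[(t[:,0]>x)&(t[:,0]<x+.008)]
            if len(w)>5: xs.append(x+.004); ys.append(w[:,1].min() if s==0 else w[:,1].max())
        if len(xs)>4:print(np.polyfit(xs,ys,1),np.polyval(np.polyfit(xs,ys,1),.617))
```

```text
t0
table 1660 [ 0.5632 -0.0611  0.0613] [ 0.4451 -0.1099  0.0551] [ 0.6597 -0.0034  0.0669] ((0.5529754161834717, -0.056644365191459656), (0.10398156940937042, 0.21527625620365143), 88.81133270263672)
block 670 [ 0.5138 -0.0473  0.0937] [ 0.4616 -0.0859  0.089 ] [ 0.5691 -0.0097  0.0999] ((0.5152719616889954, -0.047594040632247925), (0.06363213062286377, 0.09970416128635406), 78.21226501464844)
handle 41 [ 0.5154 -0.0457  0.1413] [ 0.5087 -0.0656  0.1354] [ 0.5197 -0.0239  0.1495] ((0.515896201133728, -0.044958554208278656), (0.041726499795913696, 0.007964040152728558), 78.41619110107422)
hook 69 [ 0.6222 -0.0584  0.1584] [ 0.5929 -0.0632  0.1478] [ 0.6447 -0.0542  0.1705] ((0.6188890337944031, -0.058924201875925064), (0.051730331033468246, 0.008542315103113651), 1.0947809219360352)
beam 262 [ 0.6983 -0.0602  0.1766] [ 0.6531 -0.0855  0.1722] [ 0.7399 -0.0473  0.1819] ((0.6961288452148438, -0.06533253937959671), (0.03643099218606949, 0.08713124692440033), 86.95176696777344)
mast 232 [ 0.7722 -0.0622  0.2401] [ 0.7507 -0.0822  0.2353] [ 0.7935 -0.0422  0.2454] ((0.7718394994735718, -0
[... 1139 characters left out ...]
4), 88.49839782714844)
beam 235 [ 0.6991 -0.066   0.1755] [ 0.6606 -0.081   0.172 ] [ 0.7397 -0.0481  0.1813] ((0.6999024152755737, -0.06509269773960114), (0.07921639829874039, 0.0316009521484375), 2.325143575668335)
mast 186 [ 0.7739 -0.0683  0.2394] [ 0.754  -0.0887  0.2351] [ 0.7958 -0.0456  0.2435] ((0.7747328281402588, -0.06689169257879257), (0.04278535023331642, 0.041006799787282944), 88.0457992553711)
grip 194 [ 0.4718 -0.2004  0.1157] [ 0.4616 -0.2312  0.0647] [ 0.5133 -0.165   0.1226] ((0.4755169749259949, -0.18942877650260925), (0.07987247407436371, 0.041795022785663605), 59.8549690246582)
[-0.04288926 -0.0892072 ] -0.11566987878943677
[ 0.26115459 -0.18692781] -0.02579543104733134
```

Look-alikes for the weight are the green blocks at top-picture pixels (220,160) and (220,228), both on the bench, and the one on the lift table at (281,210). The one on the table is the smallest, and the crop confirms it sits on the near part of the plate, so that is the one I want. The hook is at about (0.621, -0.0595) with the stand's yaw about -1.2°, and the lever grip is at about (0.470, -0.1945, 0.111).

arm_command(increments=[[0.05,-0.1,0.01,0,0,-0.024],[0.1,-0.2,0.02,0,0,-0.048],[0.155,-0.3,0.03,0,0,-0.072],[0.205,-0.4,0.04,0,0,-0.096],[0.255,-0.5,0.05,0,0,-0.12],[0.31,-0.6,0.06,0,0,-0.144],[0.36,-0.7,0.06,0,0,-0.168],[0.41,-0.8,0.06,0,0,-0.192]], claw=1)

```text
clock: 1.1
tcp_pos: [0.4507, 0.2003, 0.2312]
orientation: [180.0, -0.0, 88.4]
force: [0.3, 0.5, -0.3]
finger_gap: 0.0854
finger_force: 0.0
```

arm_command(increments=[[0.005,-0.1,0,0,0,0],[0.01,-0.2,0,0,0,0],[0.015,-0.3,0,0,0,0],[0.02,-0.4,0,0,0,0],[0.025,-0.5,0,0,0,0],[0.03,-0.6,0,0,0,0],[0.035,-0.7,0,0,0,0],[0.04,-0.797,-0.02,0,0,0],[0.04,-0.797,-0.06,0,0,0],[0.04,-0.797,-0.06,0,0,0]])

```text
clock: 2.35
tcp_pos: [0.4689, -0.1964, 0.1999]
orientation: [-179.8, -0.1, 88.7]
force: [-0.3, 0.9, -0.9]
finger_gap: 0.0853
finger_force: 0.0
```

Run:
```python
from h import *
s=ctrl.observe(); print(s)
c=snap('wrist','w1'); P=cloud(c)
for X in [(.470,-.1945,.12),(.515,-.047,.094),(.621,-.0595,.155)]: print(proj(c,X))
m=(c['depth']>0)&(P[...,0]>.43)&(P[...,0]<.51)&(P[...,1]>-.235)&(P[...,1]<-.165)&(P[...,2]>.105)&(P[...,2]<.13)
q=P[m]; print(len(q),q.mean(0),q.min(0),q.max(0))
```

```text
{'clock': 2.35, 'qpos': array([-2.61472047e+01,  1.64048144e+01,  1.09710449e+02,  3.80844675e-03,
        5.40648340e+01, -2.48022100e+01]), 'qvel': array([ 1.15643531, -1.57240557, -1.3294399 ,  0.14020991,  1.53096344,
        0.10863469]), 'effort': array([ -1.68521091, -68.97102356, -38.8136673 ,  -0.09668092,
        -0.90111164,  -0.08437986]), 'tcp_pos': array([ 0.4689465 , -0.19643545,  0.1999202 ]), 'orientation': array([-1.79837805e+02, -7.83410767e-02,  8.86526544e+01]), 'force': array([-0.28724754,  0.8978897 , -0.87324591]), 'moment': array([0.05276508, 0.04687034, 0.01269161]), 'finger_force': 0.0, 'finger_gap': 0.08530758287487976}
[np.float64(281.0712282343329), np.float64(200.00129265637156)]
[np.float64(337.556936446472), np.float64(-3.4932302106936106)]
[np.float64(540.805782137333), np.float64(-15.79476661884135)]
1660 [ 0.47192615 -0.19356308  0.11906515] [ 0.4619361  -0.22657817  0.11111384] [ 0.48163303 -0.16500161  0.12285796]
```

View pics/w1.png

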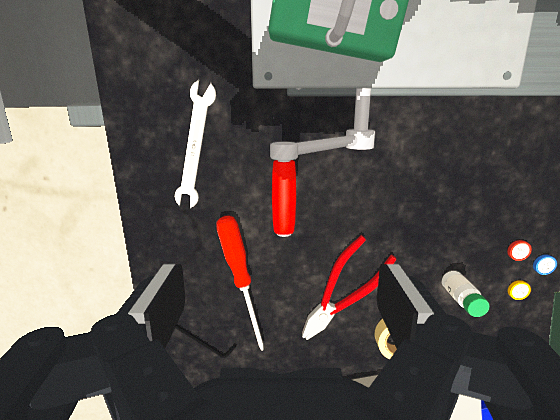

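The wrist view shows the red grip at (284,200), centred at x = 0.472, y ≈ -0.196, with the plate edge above it. That matches my estimate, so I descend and grip.

arm_command(increments=[[0.004,-0.003,-0.07,0,0,0],[0.004,-0.003,-0.14,0,0,0],[0.004,-0.003,-0.19,0,0,0],[0.004,-0.003,-0.216,0,0,0],[0.004,-0.003,-0.216,0,0,0]])

```text
clock: 3.02
tcp_pos: [0.4722, -0.1976, 0.0933]
orientation: [-180.0, -0.0, 88.8]
force: [-0.6, 0.0, 0.7]
finger_gap: 0.0854
finger_force: 0.0
```

arm_command(increments=[[0,0,0,0,0,0],[0,0,0,0,0,0],[0,0,0,0,0,0],[0,0,0,0,0,0],[0,0,0,0,0,0],[0,0,0,0,0,0]], claw=-1, force=40)

```text
clock: 3.78
tcp_pos: [0.4722, -0.198, 0.0932]
orientation: [-180.0, -0.0, 88.7]
force: [-0.6, -0.6, 0.8]
finger_gap: 0.0004
finger_force: 0.0
```

Run:
```python
import numpy as np
a=np.linspace(0,1.56,25)[1:]; c=.115
dx=c*(np.sin(a-.75)-np.sin(-.75)); dz=c*(np.cos(a-.75)-np.cos(.75)); y=np.radians(-1.2)
for i,(p,q) in enumerate(zip(dx,dz)):
    if i==12: p0,q0=dx[11],dz[11]
    if i>=12: p-=p0;q-=q0
    print([round(v/.5,4) for v in (p*np.cos(y),p*np.sin(y),q)])
```

```text
[np.float64(0.0113), np.float64(-0.0002), np.float64(0.0098)]
[np.float64(0.0231), np.float64(-0.0005), np.float64(0.0189)]
[np.float64(0.0356), np.float64(-0.0007), np.float64(0.0272)]
[np.float64(0.0485), np.float64(-0.001), np.float64(0.0346)]
[np.float64(0.0619), np.float64(-0.0013), np.float64(0.0413)]
[np.float64(0.0757), np.float64(-0.0016), np.float64(0.047)]
[np.float64(0.0899), np.float64(-0.0019), np.float64(0.0518)]
[np.float64(0.1043), np.float64(-0.0022), np.float64(0.0557)]
[np.float64(0.119), np.float64(-0.0025), np.float64(0.0586)]
[np.float64(0.1338), np.float64(-0.0028), np.float64(0.0606)]
[np.float64(0.1487), np.float64(-0.0031), np.float64(0.0616)]
[np.float64(0.1636), np.float64(-0.0034), np.float64(0.0616)]
[np.float64(0.0149), np.float64(-0.0003), np.float64(-0.0009)]
[np.float64(0.0297), np.float64(-0.0006), np.float64(-0.0028)]
[np.float64(0.0444), np.float64(-0.0009), np.float64(-0.0057)]
[np.float64(0.0589), np.float64(-0.0012), np.float64(-0.0095)]
[np.float64(0.073), np.float64(-0.0015), np.float64(-0.0142)]
[np.float64(0.0869), np.float64(-0.0018), np.float64(-0.0199)]
[np.float64(0.1003), np.float64(-0.0021), np.float64(-0.0264)]
[np.float64(0.1133), np.float64(-0.0024), np.float64(-0.0338)]
[np.float64(0.1258), np.float64(-0.0026), np.float64(-0.042)]
[np.float64(0.1377), np.float64(-0.0029), np.float64(-0.0511)]
[np.float64(0.149), np.float64(-0.0031), np.float64(-0.0608)]
[np.float64(0.1597), np.float64(-0.0033), np.float64(-0.0713)]
```

Run:
```python
from h import *
c=snap('wrist','w2'); s=snap('side','s2')
i=cv2.resize(s['img'][215:315,220:330],None,fx=4.2,fy=4.2,interpolation=cv2.INTER_CUBIC)
cv2.imwrite('pics/m2.png',np.hstack([cv2.resize(c['img'],(336,420))if 0 else c['img'][:, 150:450],i[:420]]))
```

```text
(no output)
```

View pics/m2.png

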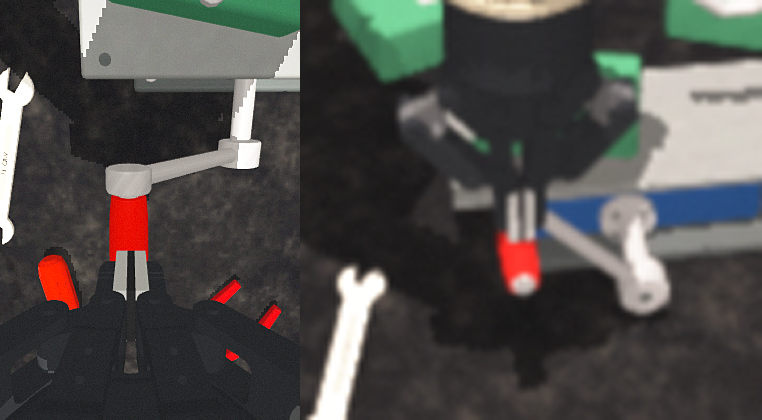

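Run:
```python
from h import *
for n in('w2','s2'):
    c=load(n);P=cloud(c);ok=c['depth']>0
    b=c['img'].astype(int); red=(b[...,2]>150)&(b[...,1]<70)&(b[...,0]<70)
    m=ok&red&(P[...,2]>.05)&(P[...,1]>-.25)&(P[...,1]<-.15); q=P[m]
    print(n,'red',len(q),q.min(0),q.max(0),q.mean(0))
    m=ok&~red&(abs(P[...,0]-.472)<.025)&(P[...,1]>-.225)&(P[...,1]<-.175)&(P[...,2]>.03)&(P[...,2]<.19); q=P[m]
    print('other',len(q),q.min(0),q.max(0)); print(np.histogram(q[:,2],8))
c=load('w2')
for v in (240,255,265,275,285,292,300): print(v,[px(c,u,v).round(4) for u in (270,290)])
```

```text
w2 red 2127 [ 0.4458518  -0.20526874  0.11030148] [ 0.50639848 -0.16394985  0.19060688] [ 0.47223791 -0.17735916  0.11901961]
other 9251 [ 0.44700259 -0.20947084  0.1112142 ] [ 0.49699725 -0.1754872   0.18999968]
(array([  12,   94,  626,  773,  709, 1612, 3643, 1782]), array([0.1112142 , 0.12106239, 0.13091057, 0.14075876, 0.15060694,
       0.16045513, 0.17030331, 0.1801515 , 0.18999968]))
s2 red 69 [ 0.46172014 -0.22640919  0.05790306] [ 0.9507521  -0.15012714  0.12229654] [ 0.49774274 -0.20998433  0.11414849]
other 333 [ 0.44718555 -0.22489762  0.10726762] [ 0.49661206 -0.18604891  0.18984505]
(array([  7,   7,  34,  46,  41,  50, 110,  38]), array([0.10726762, 0.1175898 , 0.12791198, 0.13823415, 0.14855633,
       0.15887851, 0.16920069, 0.17952287, 0.18984505]))
240 [array([ 0.4683, -0.184 ,  0.1204]), array([ 0.4779, -0.1846,  0.1195])]
255 [array([ 0.4687, -0.1859,  0.1325]), array([ 0.4775, -0.186 ,  0.1329])]
265 [array([ 0.469 , -0.1857,  0.1423]), array([ 0.4773, -0.1861,  0.1419])]
275 [array([ 0.4692, -0.186 ,  0.1502]), array([ 0.477 , -0.186 ,  0.1505])]
285 [array([ 0.4694, -0.1858,  0.1579]), array([ 0.4769, -0.186 ,  0.1578])]
292 [array([ 0.4695, -0.1866,  0.1613]), array([ 0.4767, -0.1867,  0.1614])]
300 [array([ 0.4698, -0.1846,  0.1694]), array([ 0.4766, -0.1847,  0.1694])]
```

Run:
```python
from h import *
c=load('w1')
for p in [(172,268),(165,285),(158,300),(150,318),(390,268),(398,285),(405,300)]: print(p,px(c,*p).round(4))
c=load('w2')
for v in range(246,254): print(v,[px(c,u,v).round(4) for u in (270,290)])
c=load('s2')
for v in range(255,276): print(v,[px(c,u,v).round(3) for u in (343-0,)] if 0 else [px(c,int(220+(520-300)/4.2),v).round(4)])
print(ctrl.observe()['force'])
```

```text
(172, 268) [ 0.4259 -0.1834  0.2515]
(165, 285) [ 0.4275 -0.1834  0.2647]
(158, 300) [ 0.4277 -0.1843  0.2729]
(150, 318) [ 0.4275 -0.1863  0.2803]
(390, 268) [ 0.5148 -0.1853  0.2517]
(398, 285) [ 0.5139 -0.1855  0.2643]
(405, 300) [ 0.5131 -0.1855  0.274 ]
246 [array([ 0.4682, -0.1873,  0.1199]), array([ 0.4778, -0.1879,  0.1192])]
247 [array([ 0.4682, -0.1878,  0.12  ]), array([ 0.4778, -0.1882,  0.1195])]
248 [array([ 0.4682, -0.1883,  0.1201]), array([ 0.4778, -0.1888,  0.1194])]
249 [array([ 0.4682, -0.1888,  0.1202]), array([ 0.4778, -0.1892,  0.1198])]
250 [array([ 0.4682, -0.189 ,  0.1208]), array([ 0.4778, -0.1891,  0.1211])]
251 [array([ 0.4685, -0.186 ,  0.1282]), array([ 0.4776, -0.186 ,  0.1287])]
252 [array([ 0.4686, -0.1859,  0.1295]), array([ 0.4776, -0.1858,  0.1301])]
253 [array([ 0.4686, -0.1862,  0.13  ]), array([ 0.4776, -0.186 ,  0.1308])]
255 [array([ 0.4728, -0.199 ,  0.1692])]
256 [array([ 0.4726, -0.2008,  0.1679])]
257 [array([ 0.4721, -0.204 ,  0.1679])]
258 [array([ 0.4721, -0.204 ,  0.1648])]
259 [array([ 0.4717, -0.2065,  0.1642])]
260 [array([ 0.4717, -0.2068,  0.1614])]
261 [array([ 0.4714, -0.2084,  0.16  ])]
262 [array([ 0.4713, -0.2093,  0.1577])]
263 [array([ 0.4712, -0.2097,  0.1551])]
264 [array([ 0.4711, -0.2106,  0.1529])]
265 [array([ 0.4711, -0.2102,  0.1493])]
266 [array([ 0.4712, -0.2096,  0.1456])]
267 [array([ 0.4711, -0.2096,  0.1424])]
268 [array([ 0.471 , -0.2105,  0.1403])]
269 [array([ 0.471 , -0.2101,  0.1367])]
270 [array([ 0.4709, -0.2107,  0.1341])]
271 [array([ 0.4708, -0.2111,  0.1314])]
272 [array([ 0.4708, -0.2115,  0.1285])]
273 [array([ 0.4714, -0.2068,  0.1205])]
274 [array([ 0.4712, -0.2083,  0.1188])]
275 [array([ 0.4705, -0.213 ,  0.1205])]
[ 0.86218108 -0.00335767  0.32932563]
```

The reported TCP lies 34 mm beyond the real fingertips: both cameras put the shut tips at z ≈ 0.1275 while the TCP reads 0.093. I'll allow for it, so I reopen, lower 34 mm and close again.

arm_command(increments=[[0,0,0.02,0,0,0],[0,0,0.02,0,0,0],[0,0,0.02,0,0,0],[0,0,0.02,0,0,0],[0,0,0.02,0,0,0],[0,0,-0.02,0,0,0],[0,0,-0.05,0,0,0],[0,0,-0.068,0,0,0],[0,0,-0.068,0,0,0]], claw=1)

```text
clock: 5.0
tcp_pos: [0.4717, -0.1978, 0.0585]
orientation: [-179.9, -0.0, 88.7]
force: [0.1, 0.2, 0.1]
finger_gap: 0.0855
finger_force: 0.0
```

arm_command(increments=[[0,0,0,0,0,0],[0,0,0,0,0,0],[0,0,0,0,0,0],[0,0,0,0,0,0],[0,0,0,0,0,0],[0,0,0,0,0,0]], claw=-1, force=40)

```text
clock: 5.75
tcp_pos: [0.4715, -0.198, 0.0593]
orientation: [-179.9, -0.0, 88.7]
force: [-4.3, -2.1, 5.2]
finger_gap: 0.0179
finger_force: 38.9
```

Run:
```python
from h import *
c=load('s2');P=cloud(c);ok=c['depth']>0
for z in np.arange(.12,.30,.01):
    m=ok&(abs(P[...,2]-z)<.005)&(abs(P[...,0]-.472)<.09)&(abs(P[...,1]+.198)<.06); q=P[m]
    if len(q): print(round(z,3),len(q),q.min(0)[:2].round(3),q.max(0)[:2].round(3))
```

```text
0.12 66 [ 0.463 -0.231] [ 0.479 -0.197]
0.13 29 [ 0.459 -0.213] [ 0.483 -0.193]
0.14 46 [ 0.459 -0.213] [ 0.485 -0.195]
0.15 35 [ 0.459 -0.212] [ 0.485 -0.198]
0.16 40 [ 0.454 -0.213] [ 0.49  -0.189]
0.17 85 [ 0.44  -0.214] [ 0.504 -0.19 ]
0.18 168 [ 0.432 -0.215] [ 0.511 -0.187]
0.19 122 [ 0.426 -0.218] [ 0.52  -0.185]
0.2 134 [ 0.416 -0.219] [ 0.53  -0.188]
0.21 191 [ 0.411 -0.219] [ 0.534 -0.186]
0.22 213 [ 0.412 -0.221] [ 0.532 -0.187]
0.23 149 [ 0.428 -0.22 ] [ 0.519 -0.192]
0.24 55 [ 0.432 -0.213] [ 0.513 -0.191]
0.25 43 [ 0.435 -0.236] [ 0.507 -0.197]
0.26 128 [ 0.435 -0.238] [ 0.507 -0.199]
0.27 132 [ 0.435 -0.238] [ 0.507 -0.201]
0.28 131 [ 0.436 -0.238] [ 0.507 -0.203]
0.29 152 [ 0.436 -0.238] [ 0.506 -0.201]
```

arm_command(increments=[[0.011,0,0.01,0,0,0],[0.023,0,0.019,0,0,0],[0.036,-0.001,0.027,0,0,0],[0.049,-0.001,0.035,0,0,0],[0.062,-0.001,0.041,0,0,0],[0.076,-0.002,0.047,0,0,0],[0.09,-0.002,0.052,0,0,0],[0.104,-0.002,0.056,0,0,0],[0.119,-0.002,0.059,0,0,0],[0.134,-0.003,0.061,0,0,0],[0.149,-0.003,0.062,0,0,0],[0.164,-0.003,0.062,0,0,0]])

```text
clock: 7.25
tcp_pos: [0.5529, -0.1996, 0.0899]
orientation: [-179.9, -0.0, 88.7]
force: [-7.5, -5.0, -1.9]
finger_gap: 0.0183
finger_force: 39.8
```

arm_command(increments=[[0.015,0,-0.001,0,0,0],[0.03,-0.001,-0.003,0,0,0],[0.044,-0.001,-0.006,0,0,0],[0.059,-0.001,-0.01,0,0,0],[0.073,-0.001,-0.014,0,0,0],[0.087,-0.002,-0.02,0,0,0],[0.1,-0.002,-0.026,0,0,0],[0.113,-0.002,-0.034,0,0,0],[0.126,-0.003,-0.042,0,0,0],[0.138,-0.003,-0.051,0,0,0],[0.149,-0.003,-0.061,0,0,0],[0.158,-0.003,-0.07,0,0,0]])

```text
clock: 8.75
tcp_pos: [0.6286, -0.2012, 0.0556]
orientation: [-179.5, -0.0, 88.8]
force: [-47.6, -6.9, 42.1]
finger_gap: 0.0184
finger_force: 47.3
```

Run:
```python
from h import *
c=snap('top','t3');P=cloud(c);ok=c['depth']>0
q=P[ok&(abs(P[...,0]-.59)<.03)&(P[...,1]>-.045)&(P[...,1]<-.02)]; print(np.median(q[:,2]),len(q))
c=snap('side','s3');P=cloud(c);ok=c['depth']>0
q=P[ok&(abs(P[...,0]-.61)<.04)&(P[...,1]>-.105)&(P[...,1]<-.08)]; print(np.percentile(q[:,2],[50,70,90]),len(q))
print(ctrl.observe()['force'])
```

```text
nan 0
[0.04156443 0.09380766 0.09793277] 370
[-31.91692061  -6.68498852  27.78494965]
  return _methods._mean(a, axis=axis, dtype=dtype,
  ret = ret.dtype.type(ret / rcount)
```

Table is fully up at z ≈ 0.098. I ease off, release and rise clear.

arm_command(increments=[[-0.004,0,0.004,0,0,0],[-0.004,0,0.004,0,0,0],[-0.004,0,0.004,0,0,0]])

```text
clock: 9.22
tcp_pos: [0.6278, -0.2012, 0.0561]
orientation: [-179.7, -0.0, 88.7]
force: [-14.8, -6.2, -0.6]
finger_gap: 0.0187
finger_force: 42.5
```

arm_command(increments=[[0,0,0,0,0,0],[0,0,0,0,0,0],[0,0,0,0,0,0],[0,0,0,0,0,0],[0,0,0,0,0,0],[0,0,0.1,0,0,0],[0,0,0.2,0,0,0],[0,0,0.3,0,0,0],[0,0,0.34,0,0,0]], claw=1)

```text
clock: 10.35
tcp_pos: [0.6324, -0.2014, 0.2307]
orientation: [179.8, 0.1, 88.7]
force: [-0.1, -0.2, -0.5]
finger_gap: 0.0857
finger_force: 0.0
```

arm_command(increments=[[-0.04,0.04,0.01,0,0,0.026],[-0.08,0.08,0.02,0,0,0.052],[-0.12,0.12,0.03,0,0,0.078],[-0.16,0.15,0.04,0,0,0.104],[-0.2,0.19,0.05,0,0,0.13],[-0.24,0.23,0.06,0,0,0.156],[-0.28,0.26,0.06,0,0,0.18],[-0.32,0.3,0.06,0,0,0.204],[-0.34,0.32,0.06,0,0,0.221]])

```text
clock: 11.48
tcp_pos: [0.4601, -0.0402, 0.2574]
orientation: [180.0, -0.0, 168.5]
force: [-0.0, -0.7, 0.4]
finger_gap: 0.0852
finger_force: 0.0
```

Run:
```python
from h import *
c=snap('wrist','w4');P=cloud(c);ok=c['depth']>0
print(ctrl.observe())
b=c['img'].astype(int); g=(b[...,1]>b[...,2]+25)&(b[...,1]>b[...,0]+15)
def r(n,m):
    q=P[m]
    if len(q)>5: print(n,len(q),q.mean(0).round(4),cv2.minAreaRect(q[:,:2].astype(np.float32)))
box=ok&(P[...,0]>.4)&(P[...,0]<.66)&(P[...,1]>-.13)&(P[...,1]<.02)
r('green',box&g&(P[...,2]>.12)&(P[...,2]<.14))
r('block',box&(P[...,2]>.122)&(P[...,2]<.14))
r('handle',box&(P[...,2]>.172)&(P[...,2]<.19)&(P[...,0]<.57))
r('hook',box&(P[...,2]>.14)&(P[...,2]<.172)&(P[...,0]>.58)&(P[...,0]<.645))
r('table',box&(P[...,2]>.092)&(P[...,2]<.103))
```

```text
{'clock': 11.525, 'qpos': array([-8.70555324e+00,  8.65790612e+00,  1.11031798e+02,  2.42216437e-02,
        6.03494579e+01, -8.75547497e+01]), 'qvel': array([-1.25818521,  1.49050199, -2.17621459, -0.25653195,  0.13594639,
        8.19818469]), 'effort': array([ -3.49763609, -53.92420292, -48.72245908,  -0.61919276,
        -1.41230173,   2.1712596 ]), 'tcp_pos': array([ 0.45923461, -0.03951584,  0.25730319]), 'orientation': array([ 1.79980648e+02, -4.00260975e-02,  1.68837213e+02]), 'force': array([-0.96660626,  0.40707363,  0.00922827]), 'moment': array([-0.01946203,  0.02725455, -0.0082795 ]), 'finger_force': 0.0, 'finger_gap': 0.08528457712481922}
green 3387 [ 0.5049 -0.0463  0.1301] ((0.5161929130554199, -0.04835820943117142), (0.06312021613121033, 0.09810327738523483), 78.31851959228516)
block 5336 [ 0.5102 -0.0476  0.1306] ((0.5170159935951233, -0.04911119118332863), (0.06426167488098145, 0.10002013295888901), 78.31851959228516)
handle 435 [ 0.516  -0.0485  0.1782] ((0.5169545412063599, -0.04833540320396423), (0.041326817125082016, 0.008199777454137802), 78.82365417480469)
hook 396 [ 0.6209 -0.0594  0.1588] ((0.6184086203575134, -0.059685640037059784), (0.009817367419600487, 0.0482671856880188), 88.68074798583984)
table 9912 [ 0.5558 -0.0622  0.0985] ((0.554161548614502, -0.058369044214487076), (0.10407594591379166, 0.21390648186206818), 88.672607421875)
```

View pics/w4.png

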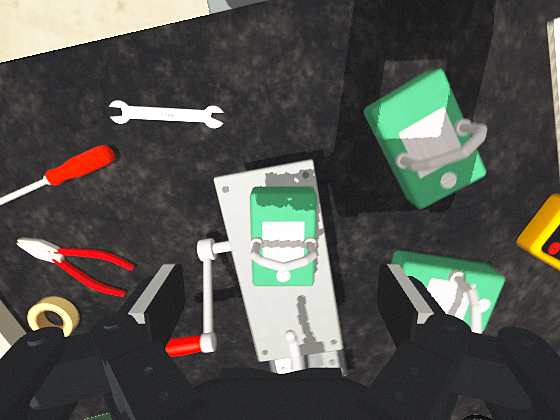

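Wrist view: block centre is at (0.517, -0.049) with yaw -11.6°, and the hook is at y ≈ -0.0597. The straddle is symmetric about the block, which spans about (250–318, 188–288). Next I tilt back 20° and go above the block's rear part.

arm_command(increments=[[0.02,0,-0.02,-0.004,-0.02,0],[0.04,-0.005,-0.05,-0.008,-0.04,0],[0.06,-0.007,-0.1,-0.011,-0.0544,0],[0.078,-0.009,-0.15,-0.0112,-0.0544,0],[0.078,-0.009,-0.194,-0.0112,-0.0544,0],[0.078,-0.009,-0.194,-0.0112,-0.0544,0]])

```text
clock: 12.28
tcp_pos: [0.4994, -0.0456, 0.1589]
orientation: [180.0, 19.8, 168.2]
force: [-0.7, 0.2, -0.1]
finger_gap: 0.0853
finger_force: 0.0
```

Run:
```python
from h import *
s=ctrl.observe(); print(s['tcp_pos'],s['orientation'],s['qpos'],s['force'])
from scipy.spatial.transform import Rotation as R
print(R.from_euler('xyz',s['orientation'],degrees=True).as_matrix().round(3))
c=snap('wrist','w5')
```

```text
[ 0.49935595 -0.04557524  0.15893315] [179.9593224   19.83025222 168.19095484] [ -7.55483076  10.79472141 130.40590941  -4.29372027  19.06633386
 -81.9382965 ] [-0.72579344  0.21457323 -0.07362813]
[[-0.921  0.204  0.332]
 [ 0.193  0.979 -0.069]
 [-0.339  0.001 -0.941]]
```

View pics/w5.png

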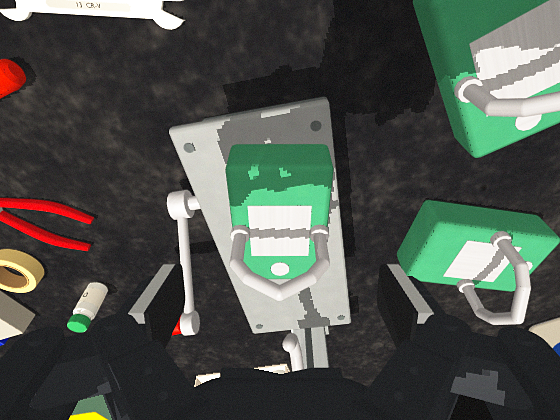

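Block sits centred at (280,200) between the pads at 160 and 400. Descending.

arm_command(increments=[[0,0,-0.05,0,0,0],[0,0,-0.1,0,0,0],[0,0,-0.14,0,0,0],[0,0,-0.165,0,0,0],[0,0,-0.183,0,0,0],[0,0,-0.183,0,0,0]])

```text
clock: 13.08
tcp_pos: [0.5035, -0.0452, 0.0761]
orientation: [-179.8, 19.5, 168.2]
force: [0.0, -0.3, -0.1]
finger_gap: 0.0858
finger_force: 0.0
```

arm_command(increments=[[0,0,0,0,0,0],[0,0,0,0,0,0],[0,0,0,0,0,0],[0,0,0,0,0,0],[0,0,0,0,0,0]], claw=-1, force=20)

```text
clock: 13.7
tcp_pos: [0.5029, -0.0451, 0.0762]
orientation: [-179.8, 19.5, 168.2]
force: [-2.3, -1.6, 6.8]
finger_gap: 0.0639
finger_force: 20.5
```

Run:
```python
from h import *
s=ctrl.observe(); print(s['tcp_pos'],s['orientation'],s['qpos'],s['force'],s['finger_gap'])
c=snap('wrist','w6'); s=snap('side','s6')
i=cv2.resize(s['img'][190:300,210:360],None,fx=3.0,fy=3.8,interpolation=cv2.INTER_CUBIC)
cv2.imwrite('pics/m6.png',np.hstack([c['img'][:, 110:450],i[:418] if i.shape[0]>=420 else cv2.resize(i,(450,420))]))
```

```text
[ 0.50289458 -0.04512005  0.07617236] [-179.82731814   19.47687348  168.24333223] [ -7.22847662  21.35139143 134.27874428 -18.73763727   5.23829989
 -67.06477268] [-2.25290843 -1.57110766  6.76304366] 0.0639168795042958
```

View pics/m6.png

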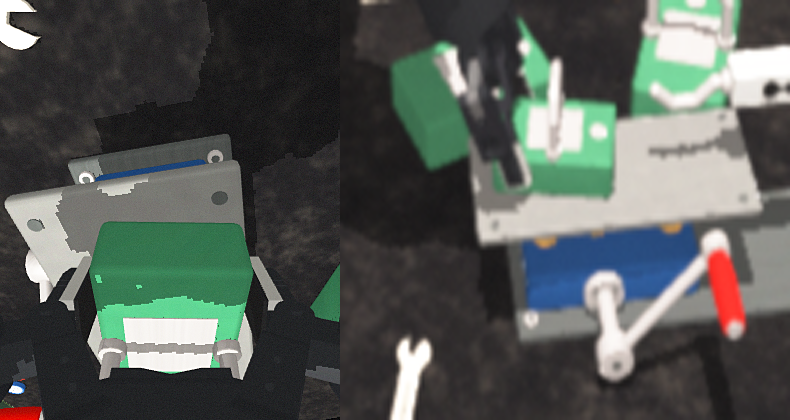

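Grasp is good (gap 63.9 mm), but joint 5 sits at its limit, 8.6 mm above the commanded height. I open, reduce the tilt by 6° and set the command at the real height before sliding.

arm_command(increments=[[0,0,0,0,0,0],[0,0,0,0,0,0],[0,0,0,0,0,0],[0,0.001,0.009,0.002,0.008,0],[0,0.002,0.017,0.0034,0.0163,0],[0,0.002,0.017,0.0034,0.0163,0],[0,0.002,0.017,0.0034,0.0163,0]], claw=1)

```text
clock: 14.68
tcp_pos: [0.5019, -0.0439, 0.0835]
orientation: [-179.8, 13.4, 168.3]
force: [0.2, -0.4, 0.0]
finger_gap: 0.0851
finger_force: 0.0
```

Run:
```python
from h import *
s=ctrl.observe(); print(s['tcp_pos'],s['orientation'],s['qpos'],s['force'],s['finger_gap'])
```

```text
[ 0.50187438 -0.04391231  0.08348275] [-179.8123338    13.41559306  168.27399282] [ -7.52049123  21.02728703 128.67240814  -3.98410159  16.97158969
 -82.09748077] [ 0.17708793 -0.42817599  0.0146722 ] 0.08508239725629169
```

arm_command(increments=[[-0.006,-0.001,-0.01,0,0,0],[-0.012,-0.002,-0.02,0,0,0],[-0.012,-0.002,-0.025,0,0,0],[-0.012,-0.002,-0.025,0,0,0]])

```text
clock: 15.18
tcp_pos: [0.4962, -0.0449, 0.071]
orientation: [-179.8, 13.4, 168.3]
force: [0.5, 0.1, 0.6]
finger_gap: 0.0855
finger_force: 0.0
```

arm_command(increments=[[0,0,0,0,0,0],[0,0,0,0,0,0],[0,0,0,0,0,0],[0,0,0,0,0,0],[0,0,0,0,0,0]], claw=-1, force=20)

```text
clock: 15.8
tcp_pos: [0.4966, -0.0449, 0.0715]
orientation: [-179.8, 13.4, 168.3]
force: [-1.2, 1.6, 5.5]
finger_gap: 0.0637
finger_force: 22.2
```

Run:
```python
from h import *
s=ctrl.observe(); print(s['tcp_pos'],s['orientation'],s['qpos'],s['force'],s['finger_gap'])
c=snap('top','t7');P=cloud(c);ok=c['depth']>0
b=c['img'].astype(int); g=(b[...,1]>b[...,2]+25)&(b[...,1]>b[...,0]+15)
m=ok&g&(P[...,0]>.4)&(P[...,0]<.66)&(P[...,1]>-.13)&(P[...,1]<.01)&(P[...,2]>.12)&(P[...,2]<.14)
q=P[m];print(len(q),np.median(q[:,2]),q.max(0),cv2.minAreaRect(q[:,:2].astype(np.float32)))
c=snap('wrist','w7');P=cloud(c);ok=c['depth']>0
b=c['img'].astype(int); g=(b[...,1]>b[...,2]+25)&(b[...,1]>b[...,0]+15)
m=ok&g&(P[...,0]>.4)&(P[...,0]<.66)&(P[...,1]>-.13)&(P[...,1]<.01)&(P[...,2]>.12)&(P[...,2]<.14)
q=P[m];print(len(q),np.median(q[:,2]),q.min(0),cv2.minAreaRect(q[:,:2].astype(np.float32)))
m=ok&g&(P[...,0]>.4)&(P[...,0]<.5)&(P[...,1]>-.13)&(P[...,1]<.01)&(P[...,2]>.095)&(P[...,2]<.14);q=P[m]
```

```text
[ 0.49662278 -0.04489096  0.07153194] [-179.82876267   13.42388392  168.27307516] [ -7.77030717  22.1682494  129.84369652  -4.30955195  14.64614398
 -81.98093065] [-1.17351112  1.5969294   5.54998295] 0.0636663171760071
220 0.12926659461003243 [ 0.56790224 -0.02043941  0.13400794] ((0.5452346801757812, -0.05314873531460762), (0.06276835501194, 0.03944561630487442), 77.3260498046875)
12173 0.13019643315919255 [ 0.46241712 -0.07827694  0.12000044] ((0.49520251154899597, -0.042943257838487625), (0.06454045325517654, 0.05545494332909584), 78.32797241210938)
```

Grip is centred, pressing down lightly (5.5 N). Starting the slide with yaw alignment.

arm_command(increments=[[0.004,-0.001,0,0,0,0.002],[0.01,-0.002,0,0,0,0.005],[0.02,-0.003,0,0,0,0.008],[0.03,-0.005,0,0,0,0.011],[0.04,-0.007,0,0,0,0.014],[0.05,-0.009,0,0,0,0.017],[0.06,-0.011,0,0,0,0.02],[0.07,-0.014,0,0,0,0.023],[0.08,-0.018,0,0,0,0.026],[0.087,-0.022,0,0,0,0.029],[0.09,-0.024,0,0,0,0.029],[0.09,-0.024,0,0,0,0.029]])

```text
clock: 17.4
tcp_pos: [0.541, -0.0569, 0.0713]
orientation: [-179.8, 13.4, 178.7]
force: [-3.7, 1.5, 4.8]
finger_gap: 0.0637
finger_force: 22.2
```

```bash
cat > chk.py <<'E'
from h import *
import sys
s=ctrl.observe(); print(s['tcp_pos'],s['orientation'],s['force'],s['finger_gap'])
t=sys.argv[1]
for n in ('wrist','side'):
    c=snap(n,n+t);P=cloud(c);ok=c['depth']>0
    b=c['img'].astype(int); g=(b[...,1]>b[...,2]+25)&(b[...,1]>b[...,0]+15)
    box=ok&(P[...,0]>.4)&(P[...,0]<.72)&(P[...,1]>-.13)&(P[...,1]<.0)
    m=box&g&(P[...,2]>.118)&(P[...,2]<.14); q=P[m]
    if len(q)>9: print(n,'block',len(q),np.median(q[:,2]).round(4),q.min(0),q.max(0),cv2.minAreaRect(q[:,:2].astype(np.float32)))
    m=box&(P[...,2]>.174)&(P[...,2]<.19)&(P[...,0]>.54)&(P[...,0]<.64); q=P[m]
    if len(q)>3: print(n,'handle',len(q),q.mean(0),q.min(0),q.max(0))
    m=box&(P[...,2]>.093)&(P[...,2]<.103); q=P[m]
    if len(q)>9: print(n,'table',len(q),np.median(q[:,2]))
E
python3 chk.py 8
```

```text
[ 0.54097681 -0.05685075  0.07125547] [-179.83673953   13.35289364  178.70784464] [-3.6531368   1.51891894  4.82583939] 0.06366459399594498
wrist block 12603 0.1299 [ 0.51139843 -0.08767964  0.11800257] [ 0.56105579 -0.02249187  0.13191308] ((0.5359340310096741, -0.055142007768154144), (0.06442601978778839, 0.048685114830732346), 88.52951049804688)
wrist table 44526 0.09823087613300147
side block 301 0.1276 [ 0.51174216 -0.09490274  0.11833476] [ 0.61192892 -0.02753787  0.13327952] ((0.5618257522583008, -0.06123019754886627), (0.10018596798181534, 0.06736213713884354), 0.028189636766910553)
side handle 23 [ 0.56186285 -0.06398753  0.1785038 ] [ 0.55826775 -0.07318174  0.17425841] [ 0.56648132 -0.0497751   0.18385355]
side table 1754 0.09632871072671599
```

arm_command(increments=[[0.005,0,0,0,0,0],[0.015,-0.001,0,0,0,0],[0.025,-0.001,0,0,0,0],[0.036,-0.002,0,0,0,0],[0.048,-0.002,0,0,0,0],[0.06,-0.003,0,0,0,0],[0.072,-0.004,0,0,0,0],[0.084,-0.004,0,0,0,0],[0.096,-0.005,0,0,0,0],[0.108,-0.006,0,0,0,0],[0.116,-0.006,0,0,0,0],[0.12,-0.006,0,0,0,0]])

```text
clock: 19.0
tcp_pos: [0.6008, -0.0598, 0.0712]
orientation: [-179.8, 13.3, 178.7]
force: [-8.5, -1.2, 12.4]
finger_gap: 0.0638
finger_force: 23.1
```

```bash
python3 chk.py 9
python3 - <<'E'
from h import *
s=load('side9')
i=cv2.resize(s['img'][175:275,270:400],None,fx=4,fy=4,interpolation=cv2.INTER_CUBIC); cv2.imwrite('pics/m9.png',i)
E
```

```text
[ 0.60082335 -0.05983054  0.07121557] [-179.83689796   13.32924543  178.70956262] [-8.53931736 -1.15930861 12.41061676] 0.06379301902272712
wrist block 12604 0.1299 [ 0.57122722 -0.09103742  0.11800719] [ 0.62142378 -0.02558363  0.13178116] ((0.5965479612350464, -0.05824228748679161), (0.06458703428506851, 0.04989343509078026), 88.83245086669922)
wrist handle 16913 [ 0.56242318 -0.06156376  0.18031922] [ 0.55212546 -0.12377515  0.17400007] [ 5.85573548e-01 -4.03682009e-06  1.89950008e-01]
wrist table 65990 0.09824014075224344
side block 287 0.1273 [ 0.57185196 -0.09720378  0.11811344] [ 0.6715524  -0.0312309   0.13343101] ((0.6214023232460022, -0.06526485830545425), (0.10007856786251068, 0.06523915380239487), 2.074894428253174)
side handle 108 [ 0.58267068 -0.09951541  0.18152265] [ 0.5544376  -0.12976561  0.17402695] [ 0.62501718 -0.04802318  0.18923965]
side table 1744 0.09644033957679596
```

View pics/m9.png

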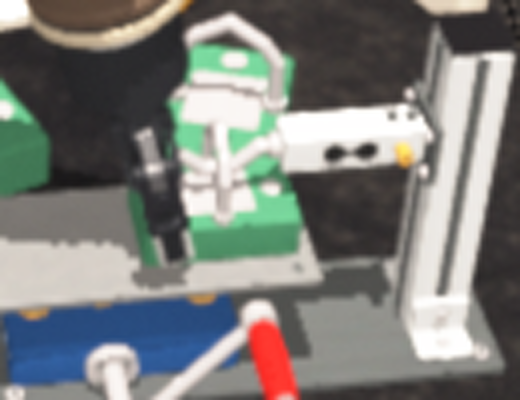

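Block centre is at x ≈ 0.6213, within 1 mm of the seat in x and y, still flat on the table (top at 0.130). The crop shows the stirrup at (220,170) straddling the hook. Releasing and backing off.

arm_command(increments=[[0,0,0,0,0,0],[0,0,0,0,0,0],[0,0,0,0,0,0],[0,0,0,0,0,0],[0,0,0,0,0,0],[-0.02,0,0,0,0,0],[-0.06,0.001,0.01,0,0,0],[-0.12,0.002,0.03,0,0,0],[-0.18,0.003,0.08,0,0,0],[-0.22,0.004,0.16,0,0,0],[-0.25,0.005,0.26,0,0,0],[-0.25,0.005,0.3,0,0,0]], claw=1)

```text
clock: 20.6
tcp_pos: [0.4757, -0.0574, 0.2239]
orientation: [-179.8, 13.6, 178.7]
force: [1.1, 0.2, 0.1]
finger_gap: 0.0857
finger_force: 0.0
```

Run:
```python
from h import *
s=ctrl.observe(); print(s['tcp_pos'],s['orientation'],s['qpos'],s['force'])
for n in ('wrist','top','side'):
    c=snap(n,n+'10');P=cloud(c);ok=c['depth']>0
    b=c['img'].astype(int); g=(b[...,1]>b[...,2]+25)&(b[...,1]>b[...,0]+15); red=(b[...,2]>150)&(b[...,1]<70)&(b[...,0]<70)
    box=ok&(P[...,0]>.53)&(P[...,0]<.72)&(P[...,1]>-.13)&(P[...,1]<.01)
    for k,m in dict(block=box&g&(P[...,2]>.122)&(P[...,2]<.14),handle=box&(P[...,2]>.172)&(P[...,2]<.19)&(P[...,0]<.655)&(P[...,0]>.6),hook=box&(P[...,2]>.14)&(P[...,2]<.168)&(P[...,0]<.645)&(abs(P[...,1]+.06)<.01),grip=ok&red&(P[...,2]>.08)&(P[...,1]<-.14)&(P[...,1]>-.25)&(P[...,0]<.7)).items():
        q=P[m]
        if len(q)>4: print(n,k,len(q),np.median(q[:,2]).round(4),q.min(0).round(4),q.max(0).round(4),[np.round(v,4) for v in cv2.minAreaRect(q[:,:2].astype(np.float32))])
```

```text
[ 0.47567799 -0.05743871  0.2238575 ] [-179.79311293   13.55877097  178.70796314] [ -12.54591968    5.00907666  122.69114457    3.84463297   39.01615398
 -103.93512581] [1.0748447  0.22004502 0.11238336]
wrist block 2518 0.13 [ 0.5716 -0.0908  0.122 ] [ 0.6726 -0.0264  0.1331] [array([ 0.6221, -0.0593]), array([0.0639, 0.1005]), np.float64(88.7288)]
wrist handle 375 0.1771 [ 0.6176 -0.08    0.172 ] [ 0.6549 -0.0393  0.1841] [array([ 0.6297, -0.0638]), array([0.0359, 0.0398]), np.float64(57.7396)]
wrist hook 319 0.1572 [ 0.5942 -0.0651  0.151 ] [ 0.6398 -0.0545  0.168 ] [array([ 0.617 , -0.0596]), array([0.0097, 0.0454]), np.float64(87.7679)]
wrist grip 106 0.1166 [ 0.6166 -0.2272  0.1087] [ 0.6263 -0.2156  0.1221] [array([ 0.6214, -0.2211]), array([0.0089, 0.012 ]), np.float64(7.4811)]
top block 430 0.1291 [ 0.5705 -0.0894  0.1221] [ 0.6703 -0.0269  0.1355] [array([ 0.6204, -0.0582]), array([0.0625, 0.0996]), np.float64(89.782)]
top handle 38 0.1771 [ 0.6167 -0.079   0.1721] [ 0.6526 -0.0409  0.1858] [array([ 0.6276, -0.055 ]), array([0.0386, 0.0328]), np.float64(30.7179)]
top hook 5
[... 162 characters left out ...]
.2238  0.1078] [ 0.6325 -0.1691  0.1237] [array([ 0.6235, -0.1965]), array([0.0163, 0.0551]), np.float64(1.7277)]
side block 443 0.1279 [ 0.5722 -0.0974  0.122 ] [ 0.6729 -0.0314  0.1321] [array([ 0.6223, -0.0651]), array([0.0651, 0.101 ]), np.float64(88.0471)]
side handle 24 0.1777 [ 0.6183 -0.0779  0.1725] [ 0.625  -0.0473  0.1851] [array([ 0.6217, -0.0626]), array([0.0306, 0.0067]), np.float64(89.9498)]
side hook 79 0.1568 [ 0.5942 -0.0697  0.146 ] [ 0.6441 -0.057   0.1667] [array([ 0.6191, -0.0635]), array([0.0127, 0.0499]), np.float64(89.6005)]
side grip 135 0.1192 [ 0.6176 -0.2298  0.1071] [ 0.6356 -0.1718  0.1245] [array([ 0.6266, -0.2008]), array([0.058, 0.018]), np.float64(89.8291)]
```

The stirrup is centred over the hook. Now back to the lever.

arm_command(increments=[[0.02,-0.07,0.02,0.0002,0.012,0],[0.04,-0.15,0.03,0.0005,0.025,0],[0.06,-0.23,0.03,0.0008,0.0375,0],[0.08,-0.286,0.03,0.0008,0.0375,0]])

```text
clock: 21.25
tcp_pos: [0.5169, -0.2018, 0.2341]
orientation: [-179.9, -0.3, 178.7]
force: [1.3, 0.1, -0.0]
finger_gap: 0.0852
finger_force: 0.0
```

arm_command(increments=[[0.03,0,0,0,0,-0.028],[0.06,0,0,0,0,-0.056],[0.09,0,0,0,0,-0.084],[0.12,0,0,0,0,-0.112],[0.15,0,0,0,0,-0.14],[0.18,0,0,0,0,-0.168],[0.2,0,0,0,0,-0.196],[0.22,0,0,0,0,-0.224],[0.224,0,0,0,0,-0.25],[0.224,0,0,0,0,-0.25]])

```text
clock: 22.5
tcp_pos: [0.6278, -0.2001, 0.2342]
orientation: [-179.7, -0.2, 88.8]
force: [-1.0, 0.4, -0.2]
finger_gap: 0.0858
finger_force: 0.0
```

Run:
```python
from h import *
s=ctrl.observe(); print(s['tcp_pos'],s['orientation'],s['qpos'],s['force'])
c=snap('wrist','w11');P=cloud(c);ok=c['depth']>0
b=c['img'].astype(int);red=(b[...,2]>150)&(b[...,1]<70)&(b[...,0]<70)
q=P[ok&red&(P[...,2]>.08)&(P[...,2]<.14)&(P[...,1]<-.14)&(P[...,1]>-.25)&(P[...,0]<.7)]; print(q.min(0),q.max(0),len(q))
```

```text
[ 0.62779404 -0.20005497  0.23423932] [-1.79668389e+02 -1.62436884e-01  8.87690818e+01] [-2.03383304e+01  2.68241667e+01  8.76935045e+01  4.92465277e-02
  6.58488500e+01 -1.91281750e+01] [-0.959273    0.36528514 -0.16462464]
[ 0.6176861  -0.22777123  0.10982796] [ 0.63687747 -0.16766318  0.12392429] 1309
```

arm_command(increments=[[0,0,-0.08,0,0,0],[0,0,-0.16,0,0,0],[0,0,-0.24,0,0,0],[0,0,-0.31,0,0,0],[0,0,-0.352,0,0,0],[0,0,-0.352,0,0,0]])

```text
clock: 23.3
tcp_pos: [0.6267, -0.1998, 0.0583]
orientation: [-179.6, -0.2, 88.9]
force: [-0.7, -0.4, -0.8]
finger_gap: 0.0855
finger_force: 0.0
```

arm_command(increments=[[0,0,0,0,0,0],[0,0,0,0,0,0],[0,0,0,0,0,0],[0,0,0,0,0,0],[0,0,0,0,0,0],[0,0,0,0,0,0]], claw=-1, force=30)

```text
clock: 24.05
tcp_pos: [0.6278, -0.2004, 0.0608]
orientation: [-179.8, -0.1, 88.7]
force: [-4.3, -0.3, 5.5]
finger_gap: 0.0184
finger_force: 29.1
```

Run:
```python
import numpy as np
c=.115; y=np.radians(-1.25)
N=48
a=np.linspace(1.48,-.02,N+1); x=c*np.sin(a-.75); z=c*np.cos(a-.75)
for k in range(0,N,12):
    print([[round((x[i]-x[k])/.5,3),round((x[i]-x[k])*np.sin(y)/.5,3),round((z[i]-z[k])/.5,3),0,0,0] for i in range(k+1,k+13)])
```

```text
[[np.float64(-0.005), np.float64(0.0), np.float64(0.005), 0, 0, 0], [np.float64(-0.011), np.float64(0.0), np.float64(0.009), 0, 0, 0], [np.float64(-0.017), np.float64(0.0), np.float64(0.014), 0, 0, 0], [np.float64(-0.023), np.float64(0.0), np.float64(0.018), 0, 0, 0], [np.float64(-0.029), np.float64(0.001), np.float64(0.022), 0, 0, 0], [np.float64(-0.035), np.float64(0.001), np.float64(0.026), 0, 0, 0], [np.float64(-0.041), np.float64(0.001), np.float64(0.029), 0, 0, 0], [np.float64(-0.047), np.float64(0.001), np.float64(0.033), 0, 0, 0], [np.float64(-0.054), np.float64(0.001), np.float64(0.036), 0, 0, 0], [np.float64(-0.06), np.float64(0.001), np.float64(0.039), 0, 0, 0], [np.float64(-0.067), np.float64(0.001), np.float64(0.042), 0, 0, 0], [np.float64(-0.073), np.float64(0.002), np.float64(0.044), 0, 0, 0]]
[[np.float64(-0.007), np.float64(0.0), np.float64(0.002), 0, 0, 0], [np.float64(-0.014), np.float64(0.0), np.float64(0.005), 0, 0, 0], [np.float64(-0.021), np.float64(0.0), np.float64(0.007), 0, 0, 0], [np.float64(-0.028), np.float64(0.001), np.float64(0.008), 0, 0, 0], [np.float
[... 1503 characters left out ...]
 0], [np.float64(-0.019), np.float64(0.0), np.float64(-0.009), 0, 0, 0], [np.float64(-0.026), np.float64(0.001), np.float64(-0.013), 0, 0, 0], [np.float64(-0.032), np.float64(0.001), np.float64(-0.016), 0, 0, 0], [np.float64(-0.038), np.float64(0.001), np.float64(-0.02), 0, 0, 0], [np.float64(-0.044), np.float64(0.001), np.float64(-0.024), 0, 0, 0], [np.float64(-0.05), np.float64(0.001), np.float64(-0.028), 0, 0, 0], [np.float64(-0.055), np.float64(0.001), np.float64(-0.033), 0, 0, 0], [np.float64(-0.061), np.float64(0.001), np.float64(-0.037), 0, 0, 0], [np.float64(-0.066), np.float64(0.001), np.float64(-0.042), 0, 0, 0], [np.float64(-0.072), np.float64(0.002), np.float64(-0.047), 0, 0, 0]]
```

arm_command(increments=[[-0.005,0,0.005,0,0,0],[-0.011,0,0.009,0,0,0],[-0.017,0,0.014,0,0,0],[-0.023,0,0.018,0,0,0],[-0.029,0.001,0.022,0,0,0],[-0.035,0.001,0.026,0,0,0],[-0.041,0.001,0.029,0,0,0],[-0.047,0.001,0.033,0,0,0],[-0.054,0.001,0.036,0,0,0],[-0.06,0.001,0.039,0,0,0],[-0.067,0.001,0.042,0,0,0],[-0.073,0.002,0.044,0,0,0]])

```text
clock: 25.55
tcp_pos: [0.5927, -0.1997, 0.0831]
orientation: [-179.9, -0.1, 88.7]
force: [5.9, -1.8, 5.0]
finger_gap: 0.019
finger_force: 30.5
```

```bash
cat > c2.py <<'E'
from h import *
import sys
s=ctrl.observe(); print(s['tcp_pos'],s['force'],s['finger_gap'])
c=snap('side','side'+sys.argv[1]);P=cloud(c);ok=c['depth']>0
b=c['img'].astype(int); g=(b[...,1]>b[...,2]+25)&(b[...,1]>b[...,0]+15)
box=ok&(P[...,0]>.565)&(P[...,0]<.69)&(P[...,1]>-.13)&(P[...,1]<-.02)
q=P[box&g&(P[...,2]>.06)&(P[...,2]<.14)]; print('block',len(q),np.percentile(q[:,2],[2,50,98]).round(4),q.min(0).round(4),q.max(0).round(4))
t=P[ok&(P[...,0]>.46)&(P[...,0]<.55)&(P[...,1]>-.1)&(P[...,1]<-.02)&(P[...,2]>.05)&(P[...,2]<.105)]; print('table',len(t),np.median(t[:,2]).round(4))
h=P[box&(P[...,2]>.15)&(P[...,2]<.19)&(P[...,0]<.63)&(P[...,0]>.6)]; print('handle',len(h),h.min(0).round(4),h.max(0).round(4))
i=cv2.resize(c['img'][175:275,250:400],None,fx=4,fy=4,interpolation=cv2.INTER_CUBIC); cv2.imwrite('pics/c'+sys.argv[1]+'.png',i)
E
python3 c2.py 12
```

```text
[ 0.5927181  -0.19971958  0.08314532] [ 5.93428789 -1.77606057  5.04513027] 0.018951298571465654
block 125 [0.0924 0.1189 0.1229] [ 0.572  -0.0947  0.0903] [ 0.5942 -0.0292  0.1249]
table 748 0.088Traceback (most recent call last):
  File "c2.py", line 9, in <module>
    h=P[box&(P[...,2]>.15)&(P[...,2]<.19)&(P[...,0]<.63)&(P[...,0]>.6)]; print('handle',len(h),h.min(0).round(4),h.max(0).round(4))
                                                                                               ~~~~~^^^
    return umr_minimum(a, axis, None, out, keepdims, initial, where)
ValueError: zero-size array to reduction operation minimum which has no identity
```

arm_command(increments=[[-0.007,0,0.002,0,0,0],[-0.014,0,0.005,0,0,0],[-0.021,0,0.007,0,0,0],[-0.028,0.001,0.008,0,0,0],[-0.035,0.001,0.01,0,0,0],[-0.042,0.001,0.011,0,0,0],[-0.049,0.001,0.012,0,0,0],[-0.056,0.001,0.013,0,0,0],[-0.063,0.001,0.014,0,0,0],[-0.07,0.002,0.014,0,0,0],[-0.077,0.002,0.014,0,0,0],[-0.085,0.002,0.014,0,0,0]])

```text
clock: 27.1
tcp_pos: [0.5512, -0.1991, 0.0913]
orientation: [180.0, -0.0, 88.7]
force: [3.2, 2.0, 25.3]
finger_gap: 0.0183
finger_force: 32.0
```

arm_command(increments=[[-0.006,0,0,0,0,0],[-0.012,0,-0.001,0,0,0],[-0.018,0,-0.001,0,0,0],[-0.024,0.001,-0.002,0,0,0],[-0.03,0.001,-0.003,0,0,0],[-0.036,0.001,-0.004,0,0,0],[-0.042,0.001,-0.005,0,0,0],[-0.048,0.001,-0.006,0,0,0],[-0.054,0.001,-0.008,0,0,0],[-0.06,0.001,-0.009,0,0,0],[-0.067,0.002,-0.012,0,0,0],[-0.074,0.002,-0.014,0,0,0]])

```text
clock: 28.6
tcp_pos: [0.5126, -0.1982, 0.0846]
orientation: [-179.9, -0.0, 88.7]
force: [-10.5, -1.5, 40.7]
finger_gap: 0.018
finger_force: 33.8
```

```bash
sed -i 's/^h=.*$//' c2.py; python3 c2.py 13
```

```text
[ 0.51261137 -0.19818099  0.08463109] [-10.53695793  -1.53719172  40.67139421] 0.01800252479175163
block 461 [0.0827 0.1071 0.1121] [ 0.5718 -0.1006  0.0798] [ 0.6719 -0.03    0.1143]
table 147 0.0711
```

The weight now hangs (block top ≈ 0.109). My arc ran about 4 mm low on the grip, so I'll correct that for the last stretch.

arm_command(increments=[[-0.007,0,0.007,0,0,0],[-0.016,0,0.003,0,0,0],[-0.024,0,-0.001,0,0,0],[-0.032,0.001,-0.005,0,0,0],[-0.04,0.001,-0.009,0,0,0],[-0.048,0.001,-0.014,0,0,0],[-0.056,0.001,-0.019,0,0,0],[-0.063,0.001,-0.024,0,0,0],[-0.071,0.001,-0.03,0,0,0],[-0.078,0.002,-0.036,0,0,0],[-0.083,0.002,-0.04,0,0,0],[-0.086,0.002,-0.043,0,0,0]])

```text
clock: 30.15
tcp_pos: [0.4707, -0.1971, 0.0613]
orientation: [-180.0, -0.0, 88.7]
force: [10.0, -0.2, 14.4]
finger_gap: 0.0185
finger_force: 34.7
```

```bash
python3 c2.py 14
```

```text
[ 0.47074021 -0.19708935  0.06131526] [ 9.95000973 -0.15412686 14.4112629 ] 0.018499452306229465
block 740 [0.0824 0.1066 0.1125] [ 0.571  -0.1017  0.0604] [ 0.6718 -0.0301  0.1138]
table 44 0.0605
```

arm_command(increments=[[-0.003,0,-0.003,0,0,0],[-0.006,0,-0.006,0,0,0],[-0.006,0,-0.006,0,0,0]])

```text
clock: 30.58
tcp_pos: [0.4708, -0.1976, 0.0605]
orientation: [179.7, 0.1, 88.7]
force: [13.8, 8.8, 34.5]
finger_gap: 0.0183
finger_force: 37.0
```

arm_command(increments=[[0.004,0,0.006,0,0,0],[0.006,0,0.008,0,0,0],[0.006,0,0.008,0,0,0]])

```text
clock: 30.95
tcp_pos: [0.4709, -0.1969, 0.0618]
orientation: [-180.0, -0.0, 88.7]
force: [13.8, -1.7, -15.2]
finger_gap: 0.0178
finger_force: 32.4
```

arm_command(increments=[[0,0,0,0,0,0],[0,0,0,0,0,0],[0,0,0,0,0,0],[0,0,0,0,0,0],[0,0,0,0,0,0],[0,0,0.06,0,0,0],[0,0,0.16,0,0,0],[0,0,0.26,0,0,0],[0,-0.1,0.3,0,0,0],[0,-0.2,0.3,0,0,0],[0,-0.3,0.3,0,0,0],[0,-0.3,0.3,0,0,0]], claw=1)

```text
clock: 32.45
tcp_pos: [0.4692, -0.3495, 0.2117]
orientation: [-179.8, -0.1, 88.6]
force: [0.8, 1.1, -0.2]
finger_gap: 0.0854
finger_force: 0.0
```

```bash
python3 c2.py 15
python3 - <<'E'
from h import *
for n in('side15',):
    c=load(n)
c=snap('top','t15');P=cloud(c);ok=c['depth']>0
b=c['img'].astype(int);red=(b[...,2]>150)&(b[...,1]<70)&(b[...,0]<70)
q=P[ok&red&(P[...,2]>.08)&(P[...,2]<.14)&(P[...,1]<-.14)&(P[...,1]>-.25)&(P[...,0]<.7)]; print(q.min(0),q.max(0),len(q))
t=P[ok&(P[...,0]>.46)&(P[...,0]<.55)&(P[...,1]>-.1)&(P[...,1]<-.02)]; print('table',np.median(t[:,2]),len(t))
g=(b[...,1]>b[...,2]+25)&(b[...,1]>b[...,0]+15)
q=P[ok&g&(P[...,0]>.55)&(P[...,0]<.7)&(P[...,1]>-.12)&(P[...,1]<-.0)]; print('blk',len(q),np.median(q[:,2]),cv2.minAreaRect(q[:,:2].astype(np.float32)))
cr=cv2.resize(load('side15')['img'][175:290,240:400],None,fx=2.5,fy=3.65,interpolation=cv2.INTER_CUBIC)
cv2.imwrite('pics/fin.png',np.hstack([cv2.resize(cr,(400,420)),cv2.resize(c['img'][90:270,100:440],(400,420))]))
E
```

```text
[ 0.4691964  -0.34951178  0.21168341] [ 0.83845671  1.08423598 -0.24853481] 0.08535175614627633
block 502 [0.0834 0.107  0.1121] [ 0.5716 -0.1022  0.0602] [ 0.6728 -0.0303  0.1145]
table 6 0.0597
[ 0.4616104  -0.22079497  0.10899566] [ 0.47920532 -0.16787408  0.12332177] 56
table 0.06161617197213682 821
blk 481 0.1093059887309432 ((0.6205394864082336, -0.06115042790770531), (0.06518839299678802, 0.1011531874537468), 88.25958251953125)
```

View pics/fin.png

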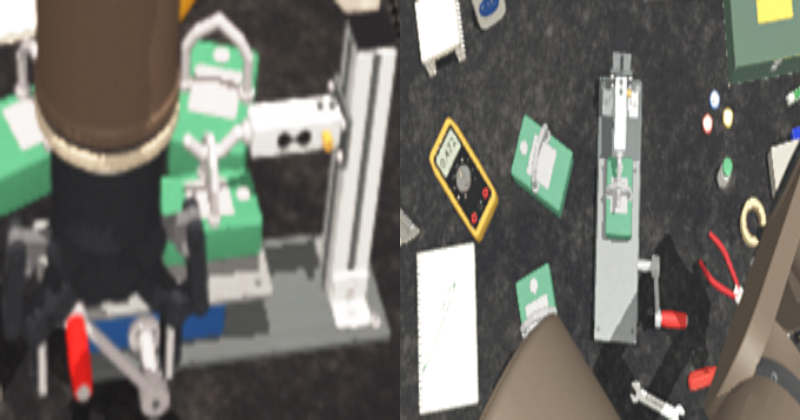

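The weight hangs on the hook (crop (210,180)), the table is fully down at 0.0616, the lever is back where it started, and the other things are undisturbed. I'll let it settle and hand in.

arm_command(increments=[[0,0,0,0,0,0],[0,0,0,0,0,0],[0,0,0,0,0,0],[0,0,0,0,0,0],[0,0,0,0,0,0],[0,0,0,0,0,0],[0,0,0,0,0,0],[0,0,0,0,0,0],[0,0,0,0,0,0],[0,0,0,0,0,0],[0,0,0,0,0,0],[0,0,0,0,0,0]])

```text
clock: 34.05
tcp_pos: [0.4695, -0.3464, 0.2118]
orientation: [-179.8, -0.1, 88.7]
force: [-0.2, 0.3, 0.7]
finger_gap: 0.085
finger_force: 0.0
```

```bash
python3 -c "
from h import *
for i in range(2):
    c=snap('top','z%d'%i);P=cloud(c);b=c['img'].astype(int);g=(b[...,1]>b[...,2]+25)&(b[...,1]>b[...,0]+15)
    q=P[(c['depth']>0)&g&(P[...,0]>.55)&(P[...,0]<.7)&(P[...,1]>-.12)&(P[...,1]<-.0)];print(len(q),np.median(q[:,2]),q.mean(0))
print(ctrl.job_done())"
```

```text
479 0.10900235498746952 [ 0.61187557 -0.06111336  0.10811222]
482 0.10946283298855886 [ 0.61161211 -0.06100362  0.10858562]
the job is handed in; nothing more can be done
None
```

The job is handed in at about 34 s: the green check weight hangs still on the hook, clear of the fully lowered table, and the arm is touching nothing.

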